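# Load a test cassette into the slanted slot of a bench analyser

## Robot

A 6-joint arm with a two-finger parallel gripper is mounted at the origin on the work surface. World frame = base frame: x ahead of the robot, y to its left, z up, the work surface at z = 0. Lengths are in m, angles in degrees, forces in N, time in s.
With the tool pointing down it reaches from about 0.375 to 0.75 m from the base axis. Payload 9 kg.
Tool frame: the origin (TCP) lies where the fingers leave the gripper's body, on its centre line; the fingertips stand 73 mm ahead of it and the grasp point (between the pads) lies 54 mm ahead of it (robot.tip_reach is the distance from the TCP to the fingertips, in m); z points along the fingers, y is the line along which they close (so a half turn about z gives the same grasp; the last joint's range is limited). The gripper opens to 85 mm and grips with 20 to 120 N. Pads are 22 mm wide; open, the fingers measure 114 mm over their backs; the gripper's body (76 mm by 85 mm) begins 54 mm behind the grasp point. The pads swing forward as they close: fully open they stand 13 mm farther back than shut.
Start: joints at [52.901, 5.964, 5.575, 89.605, 0, 77.527], TCP at [0.25, 0.545, 0.304] pointing down, gripper open.
Joint ranges: [-171.21, 171.21], [-48.23, 106.86], [-62.78, 66.21], [-105.2, 120.99], [-86.42, 89.51], [-180, 180]. Speed limits (degrees/s): [127.2, 127.2, 147.25, 180, 180, 180].

## Interface

Orientations are given as [roll, pitch, yaw] about the fixed x, y, z axes, in that order (R = Rz(yaw) Ry(pitch) Rx(roll)).
In Python, from plant import robot gives the robot as it stands. Calls block until the motion is done:
- robot.move_pose(position, orientation): joint-space move of the TCP to a pose.
- robot.line_to(position, vel=0.15, rotation=None, guard=None): straight line of the TCP; rotation=None keeps the orientation; vel is the mean speed in m/s. With guard (N) it stops when the force on the tool has changed by that much, and returns True; else False.
- robot.goto_joints(angles): joint-space move.
- robot.set_gripper(opening): finger opening in m; the grip force is fixed at half the most; returns when the fingers have stopped.
- robot.pause(seconds).
- robot.ik(position, orientation): joint angles nearest the present ones, or None.
- robot.observe(): the state.
- robot.grab_frame(name): name is "scene" or "side" or "wrist"; returns the picture (384x512x3 uint8, blue, green, red); there is no depth.
- robot.get_calibration(name): a dict with "vertical_fov" (degrees; the focal length in pixels is half the picture's height over the tangent of half this angle, whatever the lens; pixels are square), "cx", "cy" (the principal point, pixels), "rvec" (rotation vector, rad) and "tvec" (3), from world to camera coordinates, as OpenCV has them. Camera axes: x right, y down, z forward; pixel columns grow to the right and rows downward; lengths in m; the calibration is good to about 2 mm. A picture is of the moment at which its call begins: read the wrist's pose just before it. get_calibration takes no time and is no camera call; for the wrist camera it gives the pose at the moment of the call.
A pose or a line that the arm cannot do raises robot.IKError and nothing moves.
- robot.job_done(): hands the job in; it is judged then, once.
The state is a dict: "time": time; "q": joint angles; "qvel": joint speeds; "joint_torque": joint torques, N m; "tool_pos": TCP position; "tcp_rot": TCP orientation; "ft_force": force on the tool from outside, world axes, zero at the start; "torque": the same for the moment, N m; "gripper_width": finger opening in m; "gripper_force": force on a finger pad.
Only numpy, scipy, OpenCV 4.12 (cv2) and the standard library are available. Lean on these libraries where they do the work, as an engineer would, in place of code of your own. Each camera call takes 0.05 s, during which the arm holds its last target. There are 200 camera calls.

## Task

Someone has parked the sample box on top of the analyser, over its slot: first lift it off and stand it upright on the bench, without tipping it over. Then take the flat test cassette from its stand and slide it, lower end first, down the slanted slot until it is fully home on the slot's floor; guide it in, do not let it drop in. Leave the rack of tubes, the bottle and the carton where they are.

Things in the scene. Friction and masses are not known exactly. Their poses are not given: they have to be found in the camera images.
- analyser: White bench instrument with a flat grey top, fixed, left or right of the robot's centre line. Case 165 (x) x 170 (y) x 95 mm high. Origin at bench level below the middle of the slot's mouth; the case spans x -85 to +80 and y -85 to +85 mm. z up; -x is its front with the display, turned roughly to the robot.
- slot: Black slot in the analyser's top. Origin: middle of its floor, 39 mm above the bench. z points out along the sliding direction, leaning 30 deg from vertical to the analyser's front (-x); y along the width (level), x across the gap. Channel 11 (x) x 96 mm (y) up to z = 47, then flaring to a 25 x 108 mm mouth in the flat top, at z = 65 mm. A cassette fully home stands out 65 mm.
- cassette: Flat white plastic test cassette with a window showing six columns on each face, 8 mm thick (x), 90 mm wide (y), 130 mm long (z), about 0.1 kg. Origin at the middle of its lower end, z along its length; it starts upright in the stand, upper end 140 mm above the bench. The two faces are alike.
- stand: Grey fixed cassette stand on the bench, 70 (x) x 116 (y) mm foot, 10 mm thick, with a holder 45 mm high above the bench (27 mm by 116 mm outside) around an upright pocket of 11 x 98 mm, 35 mm deep. Origin at the centre of its underside, z up, y along the pocket.
- sample_box: White closed box, 56 (x) x 120 (y) x 50 mm (z), with a grip ridge on its top, 14 mm (x) by 70 mm (y), 28 mm high (so 78 mm overall), 0.25 kg. Origin at the centre of its underside, z up. It starts on the analyser's top, over the slot's mouth.
- tube_rack: Bystander: white tube rack with yellow-capped tubes, 90 (x) x 160 (y) mm, 97 mm high. Origin at the centre of its underside.
- bottle: Bystander: round amber bottle, 66 mm in diameter, 150 mm high. Origin at the centre of its underside.
- carton: Bystander: open cardboard carton with tubes, 84 (x) x 120 (y) x 90 mm high. Origin at the centre of its underside.
Not all that is in view belongs to the job. Leave any purple or turquoise look-alike of the sample_box alone.

How it is judged (in metres and radians):
On the way:
1. the sample box stands upright on the bench, let go (height (world z) of sample_box below 0.01 m and angle between sample_box's own z axis and vertical below 0.12 rad and linear speed of sample_box below 0.03 m/s and contact force between sample_box and the fingers below 0.1 N), for 0.2 s.
At the end, for the whole second after the job is handed in: Cassette at rest in the slot, lower end within 8 mm of the floor, within 6 mm of centre across the gap and 9 mm along the width, within 0.12 rad of the slot's direction. Sample box at rest on the bench (underside within 10 mm of it), upright within 0.12 rad (height (world z) of sample_box below 0.01 m and angle between sample_box's own z axis and vertical below 0.12 rad and linear speed of sample_box below 0.03 m/s and z of cassette in the frame of slot between -0.004 and 0.008 m and x of cassette in the frame of slot between -0.006 and 0.006 m and y of cassette in the frame of slot between -0.009 and 0.009 m and angle between the z axis of cassette and the z axis of slot, either way round below 0.12 rad and linear speed of cassette below 0.02 m/s); the robot touches nothing.
It fails at once if the sample box is tipped by more than 0.6 rad (angle between sample_box's own z axis and vertical above 0.6 rad).
It fails at once if the cassette drops into the slot: faster than 0.45 m/s with its lower end in the slot (linear speed of cassette above 0.45 m/s and z of cassette in the frame of slot between -0.01 and 0.055 m and x of cassette in the frame of slot between -0.012 and 0.012 m and y of cassette in the frame of slot between -0.03 and 0.03 m).
It fails at once if a bystander (tube rack, bottle, carton) is moved by more than 30 mm (distance of any of tube_rack, bottle, carton from where it was at the start of the episode above 0.03 m).
It also fails if it takes over 54 s, if anything falls off the work surface, if the arm or the gripper's body presses on something with over 40 N, if the wrist force passes 120 N, or if a joint passes its speed limit or range.

## Working session

There is one attempt and no reset: what is moved stays moved. The work goes in short steps, each a Python script; the robot and the scene stay as the last script left them, time stands still between calls to the robot, and variables do not carry over. Pictures are saved under pics/ and viewed, at most 10 in all, crops included, and the job is handed in when it is done.

```bash
ls; mkdir -p pics; python3 - <<'E'
from plant import robot
import cv2,numpy as np
for n in ("scene","side"):
    c=robot.get_calibration(n); print(n,c)
    cv2.imwrite(f"pics/{n}0.png",robot.grab_frame(n))
print(robot.get_calibration("wrist")); print(robot.observe())
E
```

```text
pics
scene {'vertical_fov': 57.42137689176471, 'cx': 258.7162845408011, 'cy': 194.39490767397547, 'rvec': array([ 1.6048598 ,  1.88440297, -0.83959415]), 'tvec': array([ 0.15356257, -0.29077276,  1.47160998])}
side {'vertical_fov': 43.84683774655776, 'cx': 253.20788457598246, 'cy': 198.4175808768906, 'rvec': array([ 2.12950853, -0.51602946,  0.24743388]), 'tvec': array([-0.50482677,  0.16810407,  1.1565045 ])}
{'vertical_fov': 65.53956637258645, 'cx': 255.87281348404147, 'cy': 186.7480183843995, 'rvec': array([-2.41430699, -1.54929932, -0.24283352]), 'tvec': array([-0.59904344, -0.03951398,  0.38051524])}
{'time': 0.1, 'q': array([ 5.29030785e+01,  5.99649436e+00,  5.53142692e+00,  8.96067470e+01,
       -7.69108936e-04,  7.75272496e+01]), 'qvel': array([ 0.06858575, -0.06938656,  0.14083269, -0.0072826 , -0.06627938,
       -0.01885408]), 'joint_torque': array([ 5.45233808e-03, -5.58208466e+01,  5.04720211e+01,  1.30906521e-02,
       -3.28119231e-04,  9.57926346e-06]), 'tool_pos': array([0.24984702, 0.54525527, 0.30318594]), 'tcp_rot': array([-1.79929714e+02, -1.47591890e-02,  1.55375820e+02]), 'ft_force': array([-0.2790543 , -0.12813506, -0.51870973]), 'torque': array([ 0.0017935 , -0.01609002,  0.01462144]), 'gripper_force': 0.0, 'gripper_width': 0.08560717371450619}
```

View pics/scene0.png

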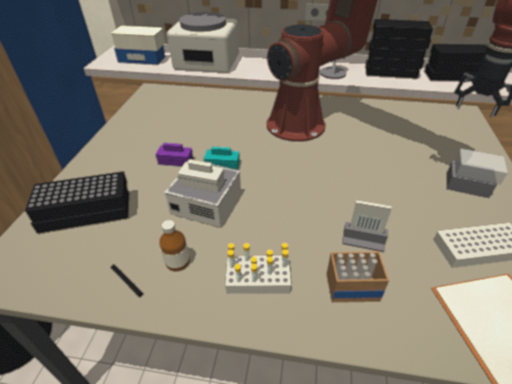

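View pics/side0.png

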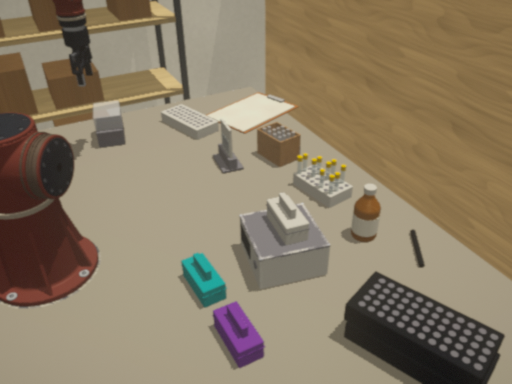

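Scene view: the analyser with the white box is around (203,190), the cassette stand at (367,228), the rack at (258,270), the bottle at (174,247) and the carton at (357,273). The purple and turquoise decoys are at (174,154) and (221,157). The side view agrees: analyser (283,240), cassette (227,145).

```bash
cat > h.py <<'E'
from plant import robot
import cv2,numpy as np
from scipy.spatial.transform import Rotation as R
def cam(c):
    f=192/np.tan(np.radians(c["vertical_fov"]/2))
    return np.array([[f,0,c["cx"]],[0,f,c["cy"]],[0,0,1]]),np.array(c["rvec"]),np.array(c["tvec"])
def ray(c,uv,z):
    K,r,t=cam(c);M=cv2.Rodrigues(r)[0];o=-M.T@t
    d=M.T@np.linalg.inv(K)@[uv[0],uv[1],1];return o+d*(z-o[2])/d[2]
def proj(c,P):
    K,r,t=cam(c);return cv2.projectPoints(np.atleast_2d(P).astype(float),r,t,K,None)[0][:,0]
E
python3 - <<'E'
from h import *
c=robot.get_calibration("scene");s=robot.get_calibration("side")
for n,uv,z in [("boxridge",(206,165),.173),("analyser top",(204,186),.095),("cassette top",(373,206),.14),("stand",(366,240),.0),("bottle",(174,265),0),("rack",(258,262),.05),("carton",(357,260),.09)]: print(n,ray(c,uv,z).round(3))
for n,uv,z in [("boxridge",(287,205),.173),("cassette top",(226,123),.14),("teal",(203,260),.078),("purple",(237,318),.078)]: print(n,ray(s,uv,z).round(3))
w=robot.get_calibration("wrist");K,r,t=cam(w);M=cv2.Rodrigues(r)[0];o=robot.observe()
T=R.from_euler("xyz",o["tcp_rot"],degrees=True).as_matrix()
print("cam in tool",T.T@(-M.T@t-o["tool_pos"]),"axes\n",(T.T@M.T).round(3))
E
```

```text
boxridge [ 0.541 -0.217  0.173]
analyser top [ 0.543 -0.231  0.095]
cassette top [0.602 0.243 0.14 ]
stand [0.595 0.253 0.   ]
bottle [ 0.766 -0.262  0.   ]
rack [ 0.758 -0.033  0.05 ]
carton [0.744 0.206 0.09 ]
boxridge [ 0.523 -0.256  0.173]
cassette top [0.599 0.248 0.14 ]
teal [ 0.324 -0.236  0.078]
purple [ 0.32  -0.42   0.078]
cam in tool [ 0.07911881 -0.00055075 -0.0706501 ] axes
 [[-0.    -0.952 -0.307]
 [ 1.    -0.     0.   ]
 [-0.001 -0.307  0.952]]
```

```bash
python3 - <<'E'
from h import *
import json
for n,p in [("cas",(0.60,0.245)),("ana",(0.535,-0.23))]:
    az=np.degrees(np.arctan2(p[1],p[0]))
    for z in (.45,.42,.38):
        ok=[(y,robot.ik([*p,z],[180,0,y])) for y in (az+90,az,az+180,az-90)]
        ok=[y for y,q in ok if q is not None]
        print(n,z,np.round(ok))
        if ok: break
    robot.move_pose([*p,z],[180,0,ok[0]]); robot.pause(.3)
    c=robot.get_calibration("wrist"); im=robot.grab_frame("wrist")
    json.dump({k:np.array(v).tolist() for k,v in c.items()},open(n+".json","w"))
    cv2.imwrite(f"pics/{n}.png",im); cv2.imwrite(f"pics/{n}_v.png",cv2.resize(im,(768,576),interpolation=cv2.INTER_CUBIC))
print(robot.observe()["time"])
E
```

```text
cas 0.45 [112.  22. 202. -68.]
ana 0.45 [  67.  -23.  157. -113.]
4.3167
```

View pics/cas_v.png

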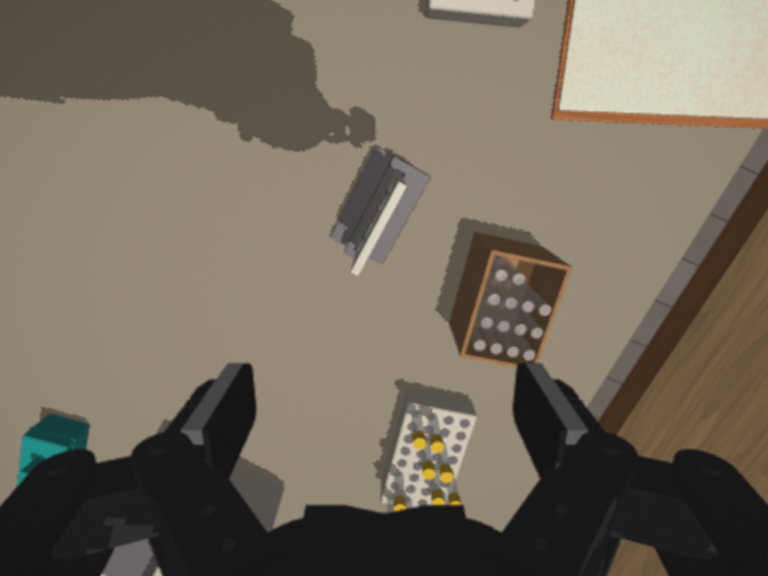

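View pics/ana_v.png

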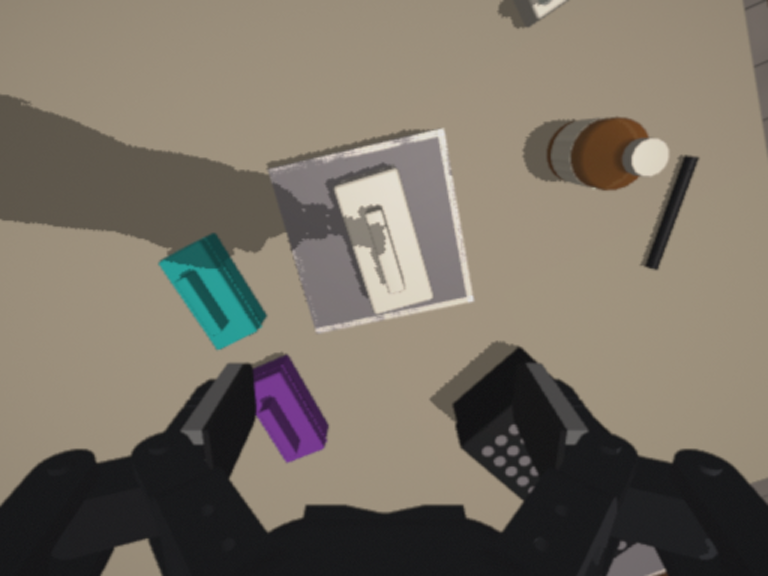

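The cassette's top edge runs from (402,184) to (354,273) in the enlarged wrist view. In the second view the case-top corners are (268,169), (444,129), (473,299) and (316,331), and the box-top corners are (334,185), (395,168), (433,298) and (379,313).

```bash
python3 - <<'E'
from h import *
import json
ana=json.load(open("ana.json"));cas=json.load(open("cas.json"));S=1.5
def pts(c,l,z): return np.array([ray(c,(np.array(u)+.5)/S-.5,z)[:2] for u in l])
for n,c,l,z in [("ana",ana,[(268,169),(444,129),(473,299),(316,331)],.095),("box",ana,[(334,185),(395,168),(433,298),(379,313)],.145),
  ("ridge",ana,[(363,210),(381,206),(405,290),(388,294)],.173),("cass",cas,[(398,182),(406,186),(358,275),(351,272)],.14),
  ("carton",cas,[(494,251),(571,267),(541,366),(461,354)],.09),("standfoot",cas,[(380,145),(430,177),(382,263),(330,236)],.01)]:
    p=pts(c,l,z);e=np.roll(p,-1,0)-p
    print(n,p.round(4).tolist(),"c",p.mean(0).round(4),"len",np.linalg.norm(e,axis=1).round(4),"ang",np.degrees(np.arctan2(e[:,1],e[:,0])).round(1))
E
```

```text
ana [[0.4557, -0.1418], [0.6178, -0.1732], [0.5867, -0.3373], [0.4251, -0.3064]] c [ 0.5213 -0.2397] len [0.1652 0.1671 0.1645 0.1675] ang [ -11.  -100.7  169.2   79.5]
box [[0.5126, -0.1765], [0.5642, -0.1838], [0.5517, -0.3012], [0.5016, -0.2954]] c [ 0.5325 -0.2392] len [0.0521 0.1181 0.0504 0.1194] ang [ -8.  -96.1 173.4  84.7]
ridge [[0.5292, -0.2012], [0.5432, -0.2039], [0.5341, -0.2749], [0.5199, -0.2726]] c [ 0.5316 -0.2382] len [0.0143 0.0716 0.0144 0.072 ] ang [-10.7 -97.3 170.8  82.6]
cass [[0.594, 0.2887], [0.6015, 0.2883], [0.5925, 0.2004], [0.5858, 0.2006]] c [0.5934 0.2445] len [0.0075 0.0883 0.0068 0.0885] ang [ -3.8 -95.8 177.9  84.7]
carton [[0.7112, 0.2591], [0.79, 0.2735], [0.8153, 0.1639], [0.7294, 0.1442]] c [0.7615 0.2102] len [0.0801 0.1125 0.0882 0.1163] ang [  10.4  -77.  -167.1   99. ]
standfoot [[0.5689, 0.3079], [0.6334, 0.2973], [0.6214, 0.1848], [0.5532, 0.1921]] c [0.5942 0.2455] len [0.0654 0.1131 0.0686 0.1168] ang [ -9.3 -96.1 173.9  82.3]
```

Sizes match what was given (165×167, 52×118, ridge 14×71, cassette 88, stand about 113). Next I check that the poses are reachable, then move the box.

```bash
cat >> h.py <<'E'
AN=np.array([.5238,-.2402,0]);AY=-10.5   # analyser origin, yaw
def slot(o=AN,yaw=AY):
    A=R.from_euler("z",yaw,degrees=True).as_matrix()
    so=o+A@[.0325,0,.039]; sz=A@[-.5,0,.75**.5]; sy=A[:,1]; sx=np.cross(sy,sz)
    return so,sx,sy,sz,R.from_matrix(np.c_[sy,sx,-sz]).as_euler("xyz",degrees=True)
E
python3 - <<'E'
from h import *
so,sx,sy,sz,e=slot(); print(so,e)
for d in (.169,.25,.28): print(d,robot.ik(so+sz*d,e))
print(robot.ik([.5934,.2445,.179],[180,0,84.7]))
b=[.5318,-.2385]; p=[.47,.04]
robot.move_pose([*b,.29],[180,0,83])
print(robot.line_to([*b,.222],vel=.06,guard=8)); print(robot.observe()["tool_pos"])
robot.set_gripper(0.0); o=robot.observe(); print(o["gripper_width"],o["gripper_force"])
robot.line_to([*b,.30],vel=.08)
o=robot.observe(); print(o["gripper_width"],o["ft_force"],o["time"])
cv2.imwrite("pics/lift.png",robot.grab_frame("wrist"))
E
```

```text
[ 0.55575578 -0.24612265  0.039     ] [1.50000000e+02 1.27222187e-14 7.95000000e+01]
0.169 [-48.42595389 -39.09240016 -48.65136034  55.95570351  17.89787283
  55.98802549]
0.25 [-52.39428174 -47.55230039 -46.1537745   68.14209113  19.50439308
  52.15693223]
0.28 None
[ 10.74323291  13.96314417   1.43038342  77.46723925   0.
 106.04323291]
False
[ 0.53199192 -0.23865128  0.22251918]
0.013076459856071643 58.88143479824066
0.01272366908341017 [ 0.57560491  0.36649224 -2.12910542] 8.0583
```

View pics/lift.png

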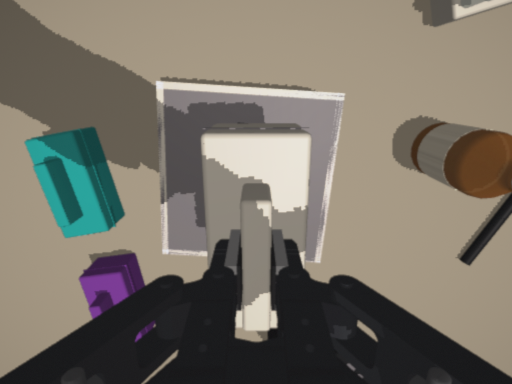

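The box is lifted clean and hangs level in the fingers. Now I set it down at (0.47, 0.04).

```bash
python3 - <<'E'
from h import *
p=[.47,.04]
robot.line_to([*p,.26],vel=.2,rotation=[180,0,88])
robot.line_to([*p,.145],vel=.12)
g=robot.line_to([*p,.124],vel=.025,guard=5); print(g,robot.observe()["tool_pos"])
robot.set_gripper(.04); robot.pause(.1)
robot.line_to([*p,.22],vel=.12)
print(robot.observe()["time"])
# IK scan for approaches
so,sx,sy,sz,e=slot()
for d in (.169,.2,.23,.25):
  for h in (0,.04,.08):
    q=robot.ik(so+sz*d+[0,0,h],e); print(d,h,None if q is None else q.round(0))
robot.move_pose([.535,-.15,.40],[180,0,-23+90]); robot.pause(.2)
import json
c=robot.get_calibration("wrist"); im=robot.grab_frame("wrist"); json.dump({k:np.array(v).tolist() for k,v in c.items()},open("slot.json","w"))
cv2.imwrite("pics/slot.png",cv2.resize(im,(768,576),interpolation=cv2.INTER_CUBIC))
print(robot.observe()["time"])
E
```

```text
True [0.4698541  0.04003963 0.12710423]
12.9
0.169 0 [-48. -39. -49.  56.  18.  56.]
0.169 0.04 [-48. -40. -45.  60.  18.  56.]
0.169 0.08 [-48. -39. -40.  64.  18.  56.]
0.2 0 [-50. -43. -48.  61.  18.  55.]
0.2 0.04 [-50. -43. -44.  65.  18.  55.]
0.2 0.08 [-50. -42. -39.  69.  18.  55.]
0.23 0 [-51. -46. -47.  65.  19.  53.]
0.23 0.04 [-51. -45. -42.  69.  19.  53.]
0.23 0.08 [-51. -44. -37.  73.  19.  53.]
0.25 0 [-52. -48. -46.  68.  20.  52.]
0.25 0.04 [-52. -46. -41.  72.  20.  52.]
0.25 0.08 [-52. -45. -36.  75.  20.  52.]
14.2
```

View pics/slot.png

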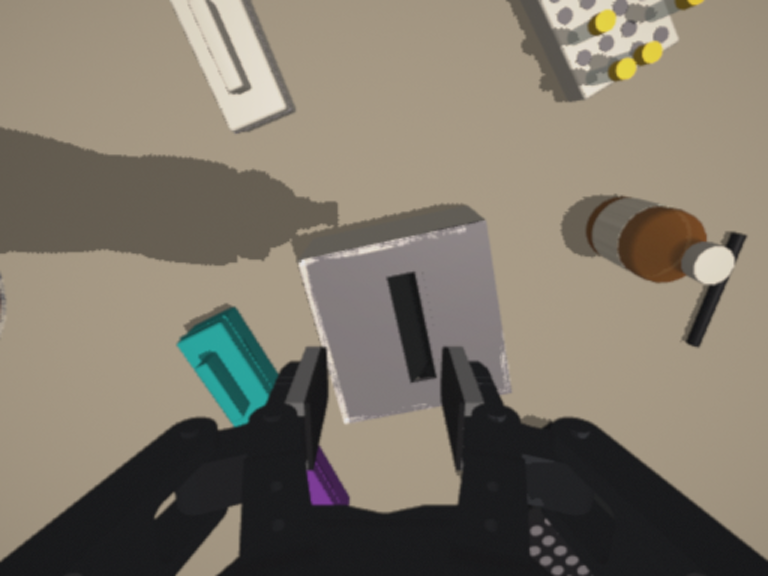

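The box stands upright, top left. The slot mouth corners are (387,278), (414,272), (436,377) and (411,382). I refine the slot from these and pick the cassette.

```bash
python3 - <<'E'
from h import *
import json
c=json.load(open("slot.json"))
for l in ([(387,278),(414,272),(436,377),(411,382)],[(299,262),(486,221),(510,392),(347,423)]):
    p=np.array([ray(c,(np.array(u)+.5)/1.5-.5,.095)[:2] for u in l]);e=np.roll(p,-1,0)-p
    print(p.mean(0).round(4),np.linalg.norm(e,axis=1).round(4),np.degrees(np.arctan2(e[:,1],e[:,0])).round(1))
p=[.5934,.2445]
robot.move_pose([*p,.26],[180,0,84.5])
print(robot.line_to([*p,.179],vel=.08,guard=6))
robot.set_gripper(0); o=robot.observe(); print(o["gripper_width"],o["gripper_force"],o["tool_pos"],o["ft_force"])
robot.line_to([*p,.27],vel=.08)
o=robot.observe(); print(o["gripper_width"],o["time"],o["tool_pos"],o["tcp_rot"])
s=robot.grab_frame("scene"); w=robot.grab_frame("wrist")
cv2.imwrite("pics/held.png",np.hstack([cv2.resize(s[100:300,300:450],(384,512),interpolation=cv2.INTER_CUBIC)[:384],w[:,60:460]]))
E
```

```text
[ 0.5232 -0.2412] [0.0243 0.1062 0.0242 0.1061] [  -9.8 -100.4  169.9   79.6]
[ 0.5213 -0.241 ] [0.164  0.1685 0.1607 0.168 ] [ -10.3 -101.1  169.6   80. ]
False
0.007156056323862687 59.11160945892334 [0.59365735 0.24457082 0.17956579] [ 0.07551969 -0.73601704  3.43713169]
0.007090009965374286 18.6 [0.59316715 0.24446554 0.26924654] [-1.79939009e+02  1.65335324e-02  8.45019228e+01]
```

View pics/held.png

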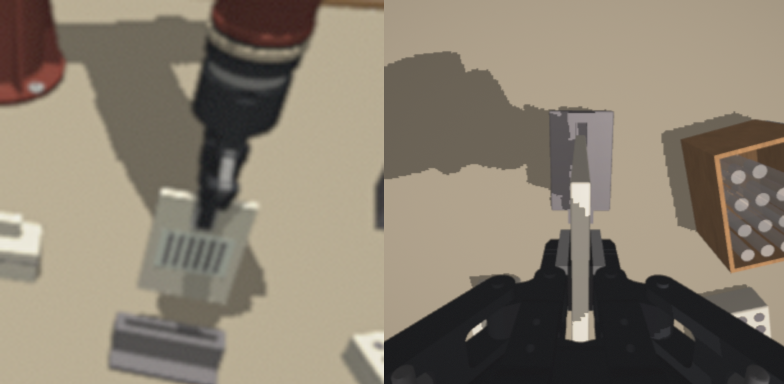

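The cassette is held square and centred. Now I bring it tilted above the slot mouth and check alignment.

```bash
sed -i 's/^AN=.*/AN=np.array([.5235,-.2407,0]);AY=-10.4/' h.py; python3 - <<'E'
from h import *
so,sx,sy,sz,e=slot()
robot.line_to([.5934,.2445,.30],vel=.15)
robot.line_to(so+sz*.25+[0,0,.08],vel=.15,rotation=e)
robot.line_to(so+sz*.25,vel=.08); robot.line_to(so+sz*.238,vel=.05); robot.pause(.2)
o=robot.observe(); print(o["time"],o["tool_pos"]-(so+sz*.238),o["tcp_rot"]-e,o["ft_force"])
s=robot.grab_frame("scene");d=robot.grab_frame("side")
for n,im in(("scene",s),("side",d)):   # predicted cassette lower edge + mouth corners
    c=robot.get_calibration(n)
    P=[so+sz*z+sy*y for z in(.069,.199) for y in(-.045,.045)]
    M=[so+sz*.065+sy*y+(sx*np.cos(np.pi/6)-sz*.5)*0+np.r_[0,0,0] for y in(-.054,.054)]
    print(n,proj(c,P).round(1).tolist(),proj(c,M).round(1).tolist())
cv2.imwrite("pics/align.png",np.hstack([cv2.resize(s[130:250,140:260],(384,384),interpolation=cv2.INTER_CUBIC),cv2.resize(d[150:290,220:360],(384,384),interpolation=cv2.INTER_CUBIC)]))
E
```

```text
24.25 [ 7.99072601e-06 -5.01819107e-05  1.67482776e-04] [-0.00842893  0.00630381 -0.00228501] [ 1.20702112 -0.89032843 -1.56734503]
scene [[189.4, 176.9], [216.4, 183.2], [194.6, 134.1], [222.6, 139.7]] [[186.6, 177.5], [219.0, 185.2]]
side [[288.7, 239.5], [276.0, 216.5], [260.8, 204.0], [249.0, 181.7]] [[290.9, 243.0], [275.6, 215.4]]
```

View pics/align.png

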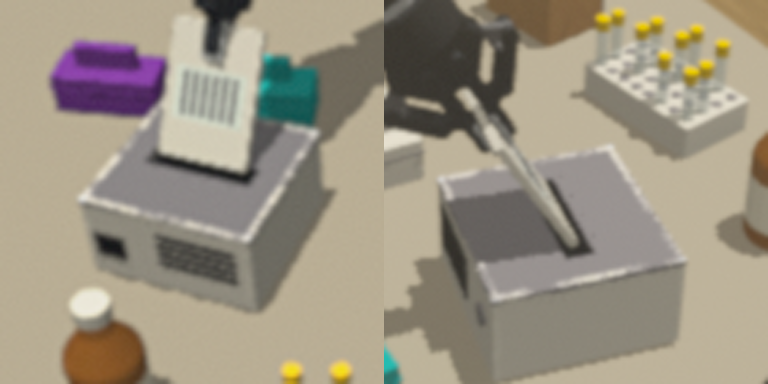

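The lower end sits centred over the black mouth in both views, at (206,173) in the scene and (288,238) in the side view. Inserting slowly with a guard.

```bash
python3 - <<'E'
from h import *
so,sx,sy,sz,e=slot()
for d in (.215,.20,.185,.174,.166):
    g=robot.line_to(so+sz*d,vel=.03,guard=10); o=robot.observe(); f=o["ft_force"]
    print(d,g,"d",((o["tool_pos"]-so)@sz).round(4),"F",[(f@a).round(1) for a in(sx,sy,sz)],o["time"],o["gripper_width"])
    if g: break
E
```

```text
0.215 False d 0.2152 F [np.float64(-0.5), np.float64(0.1), np.float64(-1.2)] 25.2667 0.006921991834439241
0.2 False d 0.1999 F [np.float64(-0.7), np.float64(-1.5), np.float64(-1.7)] 25.9167 0.006806729559239352
0.185 False d 0.1849 F [np.float64(-1.0), np.float64(-0.5), np.float64(-1.7)] 26.5667 0.007084437957561273
0.174 False d 0.1738 F [np.float64(-0.6), np.float64(0.5), np.float64(-1.8)] 27.0833 0.007047707565120185
0.166 True d 0.1691 F [np.float64(0.3), np.float64(-0.6), np.float64(6.1)] 27.35 0.007039328387413679
```

It met the floor at d = 0.1691 m against an expected 0.169, so it is home. Releasing and backing out.

```bash
python3 - <<'E'
from h import *
so,sx,sy,sz,e=slot()
robot.set_gripper(.025); robot.pause(.2)
robot.line_to(so+sz*.25,vel=.08); robot.line_to(so+sz*.25+[0,0,.08],vel=.1); robot.pause(.3)
o=robot.observe(); print(o["time"],o["ft_force"])
s=robot.grab_frame("scene");d=robot.grab_frame("side")
for n in("scene","side"):
    print(n,proj(robot.get_calibration(n),[so+sz*.13+sy*y for y in(-.045,.045)]).round(1).tolist())
cv2.imwrite("pics/final.png",np.hstack([cv2.resize(s[120:260,140:280],(384,384),interpolation=cv2.INTER_CUBIC),cv2.resize(d[130:290,190:350],(384,384),interpolation=cv2.INTER_CUBIC)]))
E
```

```text
30.2833 [ 0.40813893 -0.38143587  0.46195518]
scene [[191.8, 157.1], [219.3, 163.1]]
side [[276.2, 223.5], [263.8, 200.8]]
```

View pics/final.png

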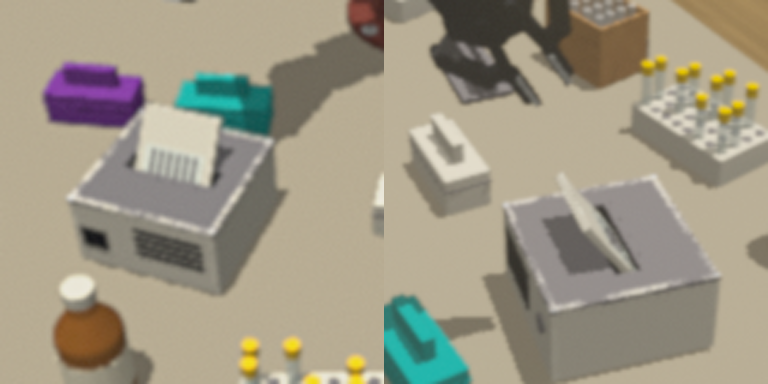

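The cassette is seated: its upper edge is at scene (193.6,158)–(221,164.5), within 2 px of the prediction. The box stands upright, and the gripper is clear.

```bash
python3 -c "
from plant import robot
print(robot.job_done(),robot.observe()['time'])"
```

```text
the job is handed in; nothing more can be done
the job is handed in; nothing more can be done
```

The sample box is upright on the bench, the cassette was guided fully home in the slot, the bystanders were not touched, and the job was handed in after about 31 s; no verdict came back.

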